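# Clear the ultrasonic cleaner's lid, then hold it open at 60 degrees

## Robot

A 7-joint arm with a two-finger parallel gripper is mounted at the origin on the work surface. World frame = base frame: x ahead of the robot, y to its left, z up, the work surface at z = 0. Lengths are in m, angles in rad, forces in N, time in s.
With the tool pointing down it reaches from about 0.425 to 0.875 m from the base axis. Payload 4.7 kg.
Tool frame: the origin (TCP) lies on the centre line of the jaws, within the pads' length; the fingertips stand 19 mm ahead of it and the grasp point (between the pads) is the TCP; x points along the fingers, z is the direction in which the jaws open and shut, and the axes are right-handed (so a half turn about x gives the same grasp; the last joint's range is limited). The gripper opens to 87 mm and grips with 3 to 60 N. Pads are 19 mm wide; open, the fingers measure 117 mm over their backs; the gripper's body (75 mm by 190 mm) begins 51 mm behind the grasp point.
Start: joints at [-1.19, 0.321, -0.07, 1.45, 0.023, 1.371, -0.057], TCP at [0.233, 0.607, 0.242] pointing down, gripper open.
Joint ranges: [-2.86, 2.86], [-0.3, 2.09], [-1.38, 1.24], [0.06, 2.45], [-1.56, 4.7], [0.09, 2.05], [-2.69, 2.69]. Speed limits (rad/s): [2.57, 2.57, 3.14, 3.14, 3.14, 3.14, 3.14].

## Interface

Orientations are given as a rotation vector (axis times angle).
In Python, from bench import get_state, get_image, camera_info, close_job gives the robot as it stands.
- The arm moves only by the tool jog_arm, never from a script. Its argument "targets" is a list of rows, each a list of 7 numbers: the turn, a rotation vector about the tool's x, y, z in degrees, then the shift along the tool's x, y, z in cm, then the finger opening in cm, from 0 to 8.7. In form: [[wx, wy, wz, tx, ty, tz, jaw], ...]. A call has 1 to 10 rows; each row shifts and turns the commanded pose from where the row before left it, along the tool's axes as they then stand; what a row does not reach is not made up. A row lasts 1/8 s, in which the tool goes at most 62.5 mm and 10.7 degrees, less where a joint would pass 70% of its speed; a pose out of reach is approached as far as the arm can. A call is refused whole if a number of a shift passes 6.25 or a number of a turn 10.7, either way. A call with a gripper value outside its range is refused whole. The fingers move at their own pace and stop on an object; "squeeze" is the grip in N (left out, the last holds). Time passes only in rows, so rows that do not move let the fingers close. It gives the time, the measured TCP pose, the force and the opening at its end, in the units of the state.
- get_state(): the state, without advancing time (a new reading comes with each control period).
- get_image(name): name is "scene" or "top" or "wrist"; returns (picture, depth): 480x640x3 uint8, red, green, blue; 480x640 float32, m along the optical axis (not along the pixel's ray), 0 where there is no reading.
- camera_info(name): a dict with "intrinsics" (3x3 intrinsics, pixels), "world_from_camera" (4x4, takes a point from camera to world coordinates); the wrist camera has in their place "mount" (4x4, takes a point from camera to tool coordinates, whose origin is the TCP and whose axes are the tool frame's). Camera axes: x right, y up, looking along -z (the intrinsics and any distortion apply to the point x, -y, -z); pixel columns grow to the right and rows downward; lengths in m; the calibration is good to about 2 mm. A picture is of the moment at which its call begins: read the wrist's pose just before it. camera_info takes no time and is no camera call.
- close_job(): hands the job in, once; it reports no verdict.
The state is a dict: "time": time; "joint_positions": joint angles; "qd": joint speeds; "joint_torque": joint torques, N m; "position": TCP position; "tool_rot": TCP orientation; "ft_force": force on the tool from outside, world axes, zero at the start; "torque": the same for the moment, N m; "grip_width": opening from 0.0 (shut) to 1.0 (fully open).
Only numpy, scipy, OpenCV 4.12 (cv2) and the standard library are available. Lean on these libraries where they do the work, as an engineer would, in place of code of your own. Each camera call takes 0.05 s, during which the arm holds its last target.

## Task

Somebody has left the ear defenders standing on the lid of the ultrasonic cleaner: while the lid is still shut, take them off and hang them by their headband over the horizontal bar of the stand, so that they hang there by themselves. Then lift the lid of the cleaner to 60 degrees open and keep holding it there, still, so that a colleague can lift the slide basket out: the lid falls shut when let go, so finish while the fingers are holding it, do not let go. Leave the beaker, the bottle and the slide box where they stand.

Things in the scene. Friction and masses are not known exactly. Their poses are not given: they have to be found in the camera images.
- cleaner: small benchtop ultrasonic cleaner with white housing, fixed to the bench; 164 (x, front to back) x 216 (y) x 124 mm high without its lid. Origin on the bench under its centre; its front (control panel) faces its own -x, its z is up. Its steel lid is 168 x 218 x 12 mm, hinged along the rear (+x) top edge, with its flat top at z = 136 mm when shut
- lid_hinge (a point): middle of the lid's hinge line, fixed to the cleaner at (84, 0, 130) mm of its frame; same axes as the cleaner, the hinge line runs along its y. It does not move with the lid
- lid_handle (a point): middle of the black round handle bar of the lid, 12 mm in diameter, 92 mm long between the arms that carry it, running parallel to the hinge line; it stands 28 mm in front of the front edge of the lid, with room for fingers before and behind it. It moves with the lid. With the lid shut it is 196 mm in front of the hinge line and 25 mm above it. Axes are those of the lid: when shut, as the cleaner. The bar may turn between the fingers as the lid rises
- lid (a joint): opening angle of the lid in rad: 0 = shut, 1.047 = 60 degrees open, stop at 1.9. The front edge with the handle rises as it grows and swings up and back towards the hinge (cleaner's +x). The hinge is free: the lid (about 0.35 kg) falls shut from any angle below about 1.5 rad
- defenders: grey ear defenders with a stiff black headband, about 0.22 kg, loose, standing upright on their two cups on the lid. 62 mm (own x) x 156 mm over the cups (own y) x 172 mm high (own z, up). Origin midway between the cups at the level of their lower ends. The headband is an arch in the own y-z plane, open below: free space between the cups 64 mm, between the band's sides about 120 mm
- headband_top (a point): centre of the padded top of the headband of the ear defenders, 162 mm above the lower ends of the cups. The pad is there 30 mm wide (own x), 20 mm thick (z, so its underside lies 10 mm below this point) and flat for 42 mm along own y; it can be gripped from above across the 30 mm. Axes are those of the ear defenders
- stand: hanger stand of square aluminium profile, fixed to the bench: grey base plate 200 x 125 x 12 mm (x from -40 to +160 mm), upright 20 x 20 mm at x = +130 mm of its frame, 273 mm high, and a level bar. Origin on the bench below the point bar_mid, z up
- bar_mid (a point): point on the axis of the horizontal bar of the stand, a 20 x 20 mm square aluminium profile, 240 mm above the bench (its flat top at 250 mm). The bar runs along the own x of the stand, from its free end at x = -110 mm to the upright at x = +120 mm; no post at the free end. Same axes as the stand. Below the bar there is only the base plate
- beaker: glass beaker, 68 mm in diameter, 90 mm high, loose; origin under its centre; to be left alone
- bottle: white bottle, 60 mm in diameter, 150 mm high, loose; origin under its centre; to be left alone
- slide_box: black box of slides, 87 x 100 x 37 mm, loose; origin under its centre; to be left alone
There are look-alikes about, which are no part of the job. Of the things like the defenders, leave any that is orange; of the rest the larger one is meant.

How it is judged:
On the way:
1. the ear defenders hang by the headband over the stand's bar, released, and the lid is still shut (z of headband_top in the frame of bar_mid between -0.005 and 0.035 m and y of headband_top in the frame of bar_mid between -0.045 and 0.045 m and x of headband_top in the frame of bar_mid between -0.105 and 0.105 m and contact force between defenders and stand above 0.3 N and contact force between defenders and the fingers below 0.1 N and angle between defenders's own z axis and vertical below 0.8 rad and value of joint lid below 0.06 rad), for 0.3 s.
At the end, for the whole second after the job is handed in: Through the last second the fingers hold the lid still at 60 degrees open, within 6 degrees either way, with nothing else touching it, and the ear defenders hang by the headband over the stand's bar (value of joint lid between 0.942 and 1.152 rad and velocity of joint lid between -0.08 and 0.08 rad/s and contact force between lid and the fingers above 0.3 N and contact force between lid and defenders below 0.1 N and contact force between lid and beaker below 0.1 N and contact force between lid and bottle below 0.1 N and contact force between lid and slide_box below 0.1 N and z of headband_top in the frame of bar_mid between -0.005 and 0.035 m and y of headband_top in the frame of bar_mid between -0.045 and 0.045 m and x of headband_top in the frame of bar_mid between -0.105 and 0.105 m and contact force between defenders and stand above 0.3 N and angle between defenders's own z axis and vertical below 0.8 rad); the arm keeps its last pose, push and grip.
It fails at once if the beaker is pushed more than 30 mm or tipped (distance of beaker from where it was at the start of the episode above 0.03 m or angle between beaker's own z axis and vertical above 0.5 rad).
It fails at once if the bottle is pushed more than 30 mm or tipped (distance of bottle from where it was at the start of the episode above 0.03 m or angle between bottle's own z axis and vertical above 0.5 rad).
It fails at once if the slide box is pushed more than 30 mm (distance of slide_box from where it was at the start of the episode above 0.03 m).
It also fails if it takes over 64 s, if anything falls off the work surface, if the arm or the gripper's body presses on something with over 40 N, if the wrist force passes 120 N, or if a joint passes its speed limit or range.

## Working session

There is one attempt and no reset: what is moved stays moved. The work goes in short steps, Python scripts to look and compute and a tool call to move; the robot and the scene stay as the last step left them, time stands still between calls to the robot, and variables do not carry over. Pictures are saved under pics/ and viewed, and the job is handed in when it is done.

Besides the shell and the picture viewer there is one more tool, called after "Request:" by a JSON object that holds its "api" and its "payload", one argument or row to a line. jog_arm: Moves the arm, as the interface text tells. Its arguments: {"type":"object","properties":{"targets":{"type":"array"},"squeeze":{"type":"number"}},"required":["targets"]}

```bash
ls; mkdir -p pics
cat > h.py <<'E'
import numpy as np, cv2
from scipy.spatial.transform import Rotation as R
from bench import get_state, get_image, camera_info
def snap(n,tag):
    s=get_state(); im,d=get_image(n); cv2.imwrite(f'pics/{tag}.png',im[:,:,::-1]); np.savez(f'pics/{tag}.npz',im=im,d=d,p=s['position'],r=s['tool_rot']); return im,d
def cloud(n,tag):
    z=np.load(f'pics/{tag}.npz'); d=z['d']; ci=camera_info(n); K=np.array(ci['intrinsics'])
    v,u=np.mgrid[0:480,0:640]
    x=(u-K[0,2])/K[0,0]*d; y=(v-K[1,2])/K[1,1]*d
    P=np.stack([x,-y,-d,np.ones_like(d)],-1)
    if n=='wrist':
        T=np.eye(4);T[:3,:3]=R.from_rotvec(z['r']).as_matrix();T[:3,3]=z['p']; T=T@np.array(ci['mount'])
    else: T=np.array(ci['world_from_camera'])
    W=(P@T.T)[...,:3]; W[d==0]=np.nan
    return W
E
python3 - <<'E'
from h import *
for n in ['scene','top','wrist']:
    snap(n,n+'0'); ci=camera_info(n); print(n,{k:(np.round(v,3).tolist() if not isinstance(v,str) else v) for k,v in ci.items()})
s=get_state(); print({k:np.round(v,3).tolist() for k,v in s.items()})
print(R.from_rotvec(s['tool_rot']).as_matrix().round(3))
E
```

```text
pics
scene {'intrinsics': [[469.027, 0.0, 322.475], [0.0, 469.027, 236.925], [0.0, 0.0, 1.0]], 'world_from_camera': [[-0.35, -0.685, 0.639, 1.279], [0.937, -0.248, 0.247, 0.342], [-0.011, 0.685, 0.728, 0.984], [0.0, 0.0, 0.0, 1.0]]}
top {'intrinsics': [[563.432, 0.0, 310.754], [0.0, 563.432, 230.658], [0.0, 0.0, 1.0]], 'world_from_camera': [[0.017, 0.995, -0.102, 0.423], [-1.0, 0.016, -0.009, 0.091], [-0.007, 0.102, 0.995, 1.604], [0.0, 0.0, 0.0, 1.0]]}
wrist {'intrinsics': [[368.572, 0.0, 312.724], [0.0, 368.572, 241.953], [0.0, 0.0, 1.0]], 'mount': [[-0.001, 0.29, -0.957, -0.143], [0.001, 0.957, 0.29, 0.08], [1.0, -0.001, -0.001, 0.0], [0.0, 0.0, 0.0, 1.0]]}
{'time': 0.15, 'joint_positions': [-1.19, 0.322, -0.07, 1.451, 0.023, 1.371, -0.057], 'qd': [-0.0, -0.002, -0.0, -0.006, -0.001, -0.0, -0.001], 'joint_torque': [0.0, -49.179, -0.404, -31.288, -0.064, 0.04, 0.0], 'position': [0.233, 0.606, 0.241], 'tool_rot': [-0.936, 1.362, 0.934], 'ft_force': [0.66, 0.217, 0.393], 'torque': [0.001, -0.021, 0.044], 'grip_width': 0.996}
[[-0.    -0.933  0.359]
 [-0.001  0.359  0.933]
 [-1.    -0.    -0.001]]
```

View pics/scene0.png

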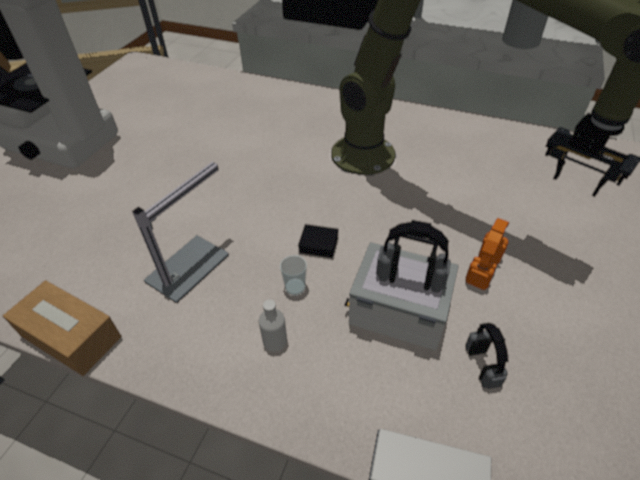

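View pics/top0.png

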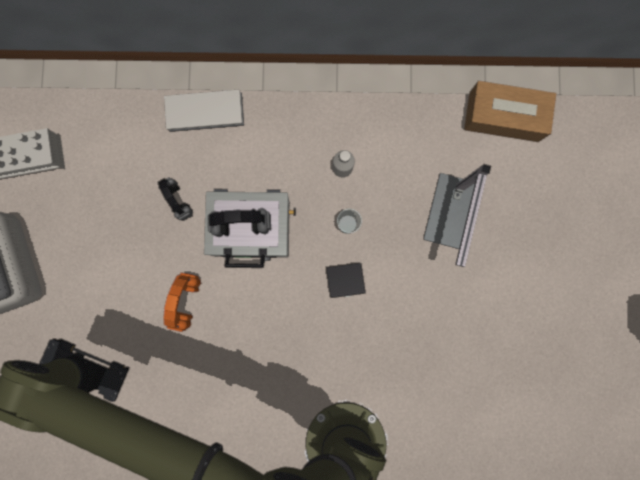

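View pics/wrist0.png

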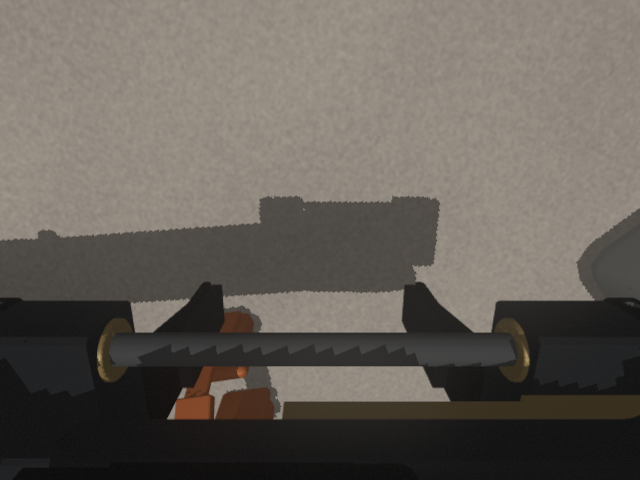

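The top view shows three candidates. Black/grey ones stand on the lid at (240,218), smaller grey ones lie on the bench at (175,198), and orange ones are at (182,300). The pair on the lid is meant: not orange, the larger, and standing on the lid. The stand's bar runs from (486,168) to (462,265), with its free end towards the robot. Next I confirm with an enlarged crop and measure.

Run:
```python
from h import *
t=cv2.imread('pics/top0.png')
a=cv2.resize(t[155:290,150:310],None,fx=4.5,fy=4.5,interpolation=cv2.INTER_CUBIC);cv2.imwrite('pics/c1.png',a)
a=cv2.resize(t[150:290,400:520],None,fx=4,fy=4,interpolation=cv2.INTER_CUBIC);cv2.imwrite('pics/c2.png',a)
W=cloud('top','top0')
def f(name,m,hi=False):
    P=W[m]; print(name,len(P)); 
    c=(P[:,:2].max(0)+P[:,:2].min(0))/2
    r=cv2.minAreaRect((P[:,:2]*1000).astype(np.float32)); print('  rect',np.round(r[0],1),np.round(r[1],1),round(r[2],2),'z med',np.median(P[:,2]).round(4),'max',P[:,2].max().round(4))
reg=lambda u0,u1,v0,v1:(np.mgrid[0:480,0:640][1]>=u0)&(np.mgrid[0:480,0:640][1]<u1)&(np.mgrid[0:480,0:640][0]>=v0)&(np.mgrid[0:480,0:640][0]<v1)
z=W[...,2]
f('lidtop',reg(195,300,180,262)&(z>.128)&(z<.145))
f('def',reg(195,300,180,262)&(z>.16))
f('band',reg(195,300,180,262)&(z>.285))
f('handle',reg(218,275,246,275)&(z>.14)&(z<.17))
f('bar',reg(430,500,150,280)&(z>.235)&(z<.258))
f('base',reg(420,500,150,280)&(z>.005)&(z<.02))
f('post',reg(430,500,150,280)&(z>.262))
f('beaker',reg(330,365,205,240)&(z>.02))
f('bottle',reg(325,360,140,180)&(z>.02))
f('sbox',reg(320,370,258,302)&(z>.02))
f('smalldef',reg(150,195,170,225)&(z>.015))
f('orange',reg(155,205,265,335)&(z>.015))
```

```text
lidtop 4023
  rect [591.1 277. ] [218.5 186.9] 89.52 z med 0.1359 max 0.145
def 1250
  rect [587.8 287.1] [ 61.4 156.4] 4.55 z med 0.2744 max 0.3145
band 522
  rect [588.3 285.2] [ 30.4 103.2] 4.32 z med 0.2999 max 0.3145
handle 337
  rect [502.7 269.4] [ 55.6 135.8] 1.1 z med 0.1559 max 0.1682
bar 937
  rect [ 605.1 -285.1] [ 22.7 248.3] 76.06 z med 0.2492 max 0.2577
base 2781
  rect [ 642.6 -318.3] [374.5 227.4] 0.02 z med 0.0109 max 0.0199
post 82
  rect [ 717.2 -313. ] [21.4 21.5] 75.06 z med 0.2722 max 0.2791
beaker 249
  rect [609.3   2.3] [65.4 65.6] 89.56 z med 0.0732 max 0.0967
bottle 471
  rect [771.9  20. ] [58.9 58.2] 19.33 z med 0.1025 max 0.1571
sbox 1132
  rect [447.8   7.8] [89.3 99.7] 8.61 z med 0.0362 max 0.0464
smalldef 678
  rect [668.7 489.7] [122.1  47.3] 30.73 z med 0.0869 max 0.1414
orange 1201
  rect [382.  454.2] [ 61.2 155.6] 78.56 z med 0.1323 max 0.1802
```

View pics/c1.png

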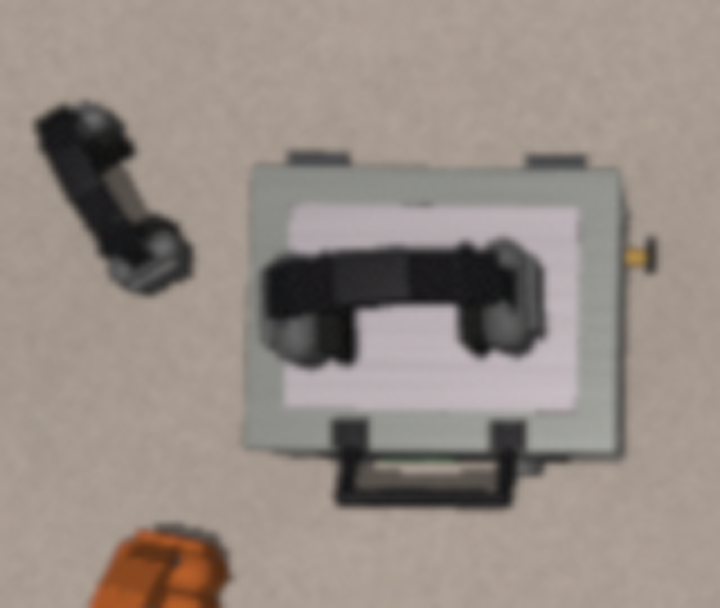

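View pics/c2.png

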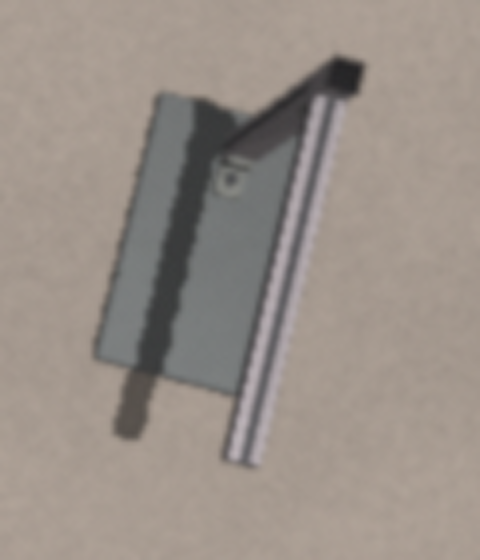

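The crop confirms it: the black and grey defenders on the lid measure 61 x 156 mm with the pad at z about 0.30, and the other grey pair is smaller. All sizes match. First I raise the tool and turn the jaws to the defenders' x (yaw about 4.3°).

Request:
{"api": "jog_arm", "payload": {
  "targets": [
    [10.7,0,0,-2.5,0,0,6],
    [10.7,0,0,-2.5,0,0,6],
    [10.7,0,0,-2.5,0,0,6],
    [10.7,0,0,-2.5,0,0,6],
    [10.7,0,0,-2.5,0,0,6],
    [10.7,0,0,-2.5,0,0,6],
    [0.5,0,0,-1,0,0,6],
    [0,0,0,0,0,0,6]
  ]
}}

```text
time: 1.15
position: [0.2331, 0.6069, 0.4016]
tool_rot: [-0.061, 1.57, 0.062]
ft_force: [0.2, -0.1, -0.2]
grip_width: 0.691
```

```bash
cat >> h.py <<'E'
def to(x,y,z,yaw=None):
    s=get_state(); M=R.from_rotvec(s['tool_rot']).as_matrix(); d=np.array([x,y,z])-s['position']
    print('t',round(s['time'],2),'pos',np.round(s['position'],4),'shift tool cm',np.round(M.T@d*100,2),'yaw z',np.degrees(np.arctan2(M[1,2],M[0,2])).round(2),'down',M[:,0].round(3),'F',np.round(s['ft_force'],2),'w',round(s['grip_width'],3))
    return M
E
python3 -c "
from h import *
to(.588,.286,.40)
print(get_state()['joint_positions'])"
```

```text
t 1.15 pos [0.2331 0.6069 0.4016] shift tool cm [  0.15 -34.76  32.89] yaw z 4.46 down [ 0.  0. -1.] F [ 0.16 -0.1  -0.18] w 0.691
[-1.29978593  0.30141404  0.07557456  1.16304054 -0.02252639  1.6774077
 -1.15215301]
```

Request:
{"api": "jog_arm", "payload": {
  "targets": [
    [0,0,0,0,-2,2,6],
    [0,0,0,0,-4,4,6],
    [0,0,0,0,-4,4,6],
    [0,0,0,0,-4,4,6],
    [0,0,0,0,-4,4,6],
    [0,0,0,0,-4,4,6],
    [0,0,0,0,-4,4,6],
    [0,0,0,0,-4,4,6],
    [0,0,0,0,-3,2.5,6],
    [0,0,0,0,-1.8,0.4,6]
  ]
}}

```text
time: 2.4
position: [0.5884, 0.2815, 0.3993]
tool_rot: [-0.059, 1.573, 0.055]
ft_force: [-0.2, -0.3, 0.5]
grip_width: 0.693
```

Request:
{"api": "jog_arm", "payload": {
  "targets": [
    [0,0,0,0,0,0,6],
    [0,0,0,0,0,0,6]
  ]
}}

```text
time: 2.65
position: [0.5857, 0.2865, 0.4015]
tool_rot: [-0.06, 1.571, 0.063]
ft_force: [-0.2, -0.5, -0.1]
grip_width: 0.69
```

```bash
python3 -c "
from h import *
to(.588,.286,.312)
snap('wrist','w1')
W=cloud('wrist','w1')
m=(W[...,2]>.29)&(W[...,2]<.33)
P=W[m];print(len(P));ok=(abs(P[:,1]-.286)<.02)&(abs(P[:,0]-.588)<.05);Q=P[ok]
print(len(Q),Q.min(0),Q.max(0),np.median(Q,0))
r=cv2.minAreaRect((P[:,:2]*1000).astype(np.float32));print(r)
print(np.histogram(P[:,0],bins=12))
"
```

```text
t 2.65 pos [0.5857 0.2865 0.4015] shift tool cm [ 8.95 -0.08  0.23] yaw z 4.5 down [-0.001  0.002 -1.   ] F [-0.15 -0.52 -0.11] w 0.69
4770
2368 [0.56965536 0.26611264 0.29904122] [0.60232451 0.30598745 0.3098535 ] [0.58576079 0.28737918 0.30747696]
((586.0166625976562, 287.86505126953125), (30.048721313476562, 87.49669647216797), 4.638082981109619)
(array([198, 387, 465, 476, 472, 472, 467, 480, 475, 461, 315, 102]), array([0.56857654, 0.57150241, 0.57442828, 0.57735415, 0.58028002,
       0.58320589, 0.58613176, 0.58905764, 0.59198351, 0.59490938,
       0.59783525, 0.60076112, 0.60368699]))
```

View pics/w1.png

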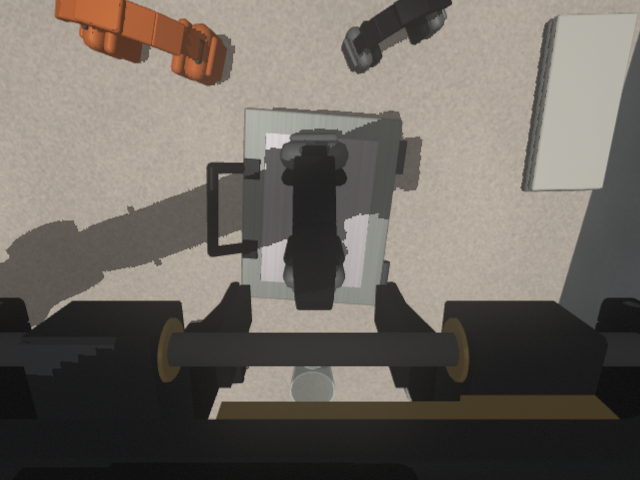

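The wrist view shows the pad at (315,200), centred at x 0.586, y about 0.287, with its top at 0.3075. The TCP is above it and aligned to 0.2°. I lower 8.9 cm to put the fingertips at about 0.293, above the pad's underside, and close.

Request:
{"api": "jog_arm", "payload": {
  "targets": [
    [0,0,0,3,0,0,6],
    [0,0,0,3,0,0,6],
    [0,0,0,2,0,0,6],
    [0,0,0,0.9,0,0,6],
    [0,0,0,0,0,0,6],
    [0,0,0,0,0,0,2],
    [0,0,0,0,0,0,2],
    [0,0,0,0,0,0,2],
    [0,0,0,0,0,0,2],
    [0,0,0,0,0,0,2]
  ],
  "squeeze": 35
}}

```text
time: 3.95
position: [0.5872, 0.2843, 0.3129]
tool_rot: [-0.059, 1.57, 0.059]
ft_force: [-0.5, 0.2, 1.7]
grip_width: 0.343
```

```bash
python3 -c "
from h import *
to(.586,.287,.312)
W=cloud('wrist','w1')
x,y,z=W[...,0],W[...,1],W[...,2]
v,u=np.mgrid[0:480,0:640]
m=(z>.12)&(z<.17)&(u>200)&(u<226)&(v>158)&(v<260)
P=W[m]; r=cv2.minAreaRect((P[:,:2]*1000).astype(np.float32));print('bar',r,np.median(P,0),P.max(0),P.min(0))
m=(z>.128)&(z<.142)&(u>235)&(u<402)&(v>100)&(v<310)
P=W[m]; r=cv2.minAreaRect((P[:,:2]*1000).astype(np.float32));print('lid',r,np.median(P[:,2]))
"
```

```text
t 3.95 pos [0.5872 0.2843 0.3129] shift tool cm [ 0.09  0.28 -0.1 ] yaw z 4.28 down [ 0.  0. -1.] F [-0.49  0.17  1.68] w 0.343
bar ((480.8702697753906, 276.06390380859375), (19.693572998046875, 103.18976593017578), 0.5645099878311157) [0.4795095  0.27998875 0.15926604] [0.49116929 0.32770495 0.16290127] [0.47072873 0.22450994 0.14444723]
lid ((590.2049560546875, 276.9294128417969), (181.1144561767578, 218.28294372558594), 0.7274444699287415) 0.13581019427797225
```

Request:
{"api": "jog_arm", "payload": {
  "targets": [
    [0,0,0,-1,0,0,2],
    [0,0,0,-2,0,0,2],
    [0,0,0,-3,0,0,2],
    [0,0,0,-3,0,0,2],
    [0,0,0,-3,0,0,2],
    [0,0,0,-2.5,0,0,2],
    [0,0,0,-1.5,0,0,2],
    [0,0,0,0,0,0,2]
  ]
}}

```text
time: 4.95
position: [0.5876, 0.2843, 0.4738]
tool_rot: [-0.058, 1.568, 0.059]
ft_force: [0.3, 0.4, -2.3]
grip_width: 0.339
```

```bash
python3 -c "
from h import *
W=cloud('top','top0');z=W[...,2];v,u=np.mgrid[0:480,0:640]
m=(z>.244)&(z<.256)&(u>450)&(u<488)&(v>180)&(v<258)
P=W[m][:,:2].astype(np.float32);l=cv2.fitLine(P,cv2.DIST_L2,0,.01,.01).ravel();print(l,np.degrees(np.arctan2(l[1],l[0])),np.median(W[m][:,2]))
r=cv2.minAreaRect(P*1000);print(r)
q=W[(z>.264)&(u>475)&(u<495)&(v>160)&(v<180)];print('post',q.mean(0),q.min(0),q.max(0))
b=W[(z>.235)&(z<.256)&(u>450)&(u<488)&(v>255)&(v<275)];print('end',b[:,0].min())
d=np.array(l[:2]);d*=np.sign(d[0])
e=q[:,:2].mean(0);c=np.array(l[2:])+d*((e-l[2:])@d)
bm=c-d*.13;print('bar_mid',bm,'resid',c-e)
np.save('bm.npy',np.r_[bm,d])
t=bm-d*.02;to(t[0],t[1],.45);snap('scene','s1')
"
```

```text
[ 0.9696609  -0.24445403  0.59746283 -0.28318286] -14.14957 0.2494550715744519
((597.0991821289062, -283.153076171875), (22.736125946044922, 196.4907989501953), 76.05792236328125)
post [ 0.71681046 -0.31307539  0.27229282] [ 0.70487221 -0.32405576  0.26473071] [ 0.72859925 -0.30143747  0.27910764]
end 0.4831169784445696
bar_mid [ 0.59070825 -0.28148001] resid [-4.62989034e-05 -1.83645808e-04]
t 4.95 pos [0.5876 0.2843 0.4738] shift tool cm [  2.33 -55.82  -5.81] yaw z 4.28 down [ 0.002  0.001 -1.   ] F [ 0.34  0.41 -2.27] w 0.339
```

View pics/s1.png

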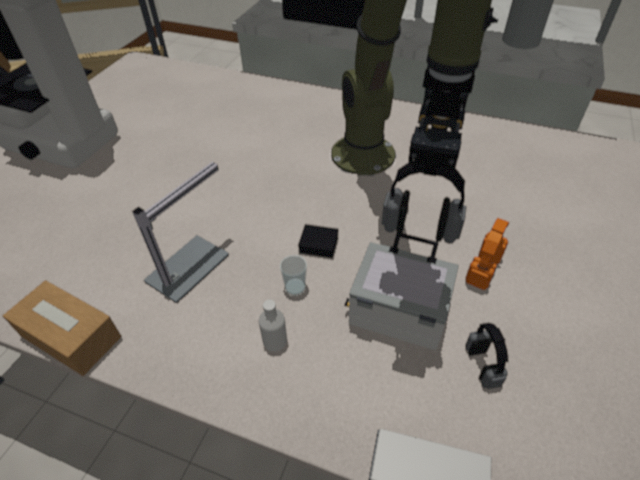

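The scene view shows the defenders held upright in the jaws at (427,215), clear of the lid. I carry them across to the stand.

Request:
{"api": "jog_arm", "payload": {
  "targets": [
    [0,0,0,0,-2,-0.2,2],
    [0,0,0,0,-4,-0.4,2],
    [0,0,0,0,-5,-0.5,2],
    [0,0,0,0,-5,-0.5,2],
    [0,0,0,0,-5,-0.5,2],
    [0,0,0,0,-5,-0.5,2],
    [0,0,0,0,-5,-0.5,2],
    [0,0,0,0,-5,-0.5,2],
    [0,0,0,0,-5,-0.5,2],
    [0,0,0,0,-5,-0.5,2]
  ]
}}

```text
time: 6.25
position: [0.574, -0.1808, 0.472]
tool_rot: [-0.057, 1.571, 0.058]
ft_force: [0.7, -0.3, -2.9]
grip_width: 0.344
```

Request:
{"api": "jog_arm", "payload": {
  "targets": [
    [0,0,0,0,-4,-0.5,2],
    [0,0,0,0,-3,-0.5,2],
    [0,0,0,0,-2,-0.5,2],
    [5,0,0,0,0,0,2],
    [5,0,0,0,0,0,2],
    [5,0,0,0,0,0,2],
    [3.4,0,0,0,0,0,2],
    [0,0,0,0,0,0,2],
    [0,0,0,0,0,0,2]
  ]
}}

```text
time: 7.38
position: [0.5667, -0.2692, 0.4723]
tool_rot: [0.194, 1.563, -0.193]
ft_force: [-0.7, -0.2, -2.8]
grip_width: 0.335
```

```bash
python3 -c "
from h import *
to(.5713,-.2766,.2755)
snap('scene','s2');snap('wrist','w2');snap('top','t2')
t=cv2.imread('pics/t2.png');cv2.imwrite('pics/c3.png',cv2.resize(t[130:300,380:560],None,fx=3.5,fy=3.5))
"
```

```text
t 7.38 pos [ 0.5667 -0.2692  0.4723] shift tool cm [19.68 -0.61  0.64] yaw z -14.11 down [-0.  0. -1.] F [-0.73 -0.2  -2.83] w 0.335
```

View pics/s2.png

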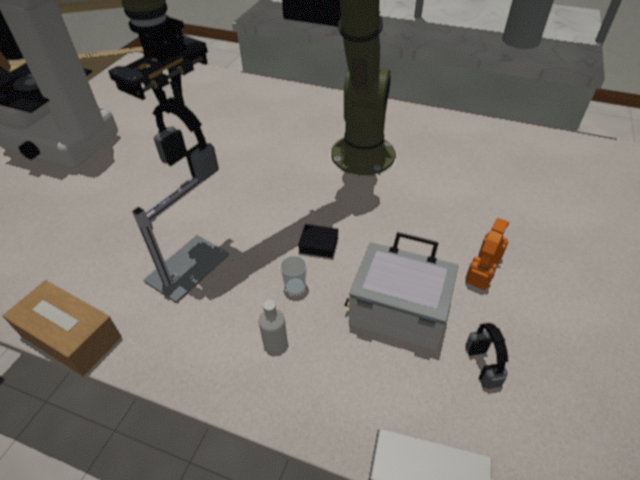

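View pics/w2.png

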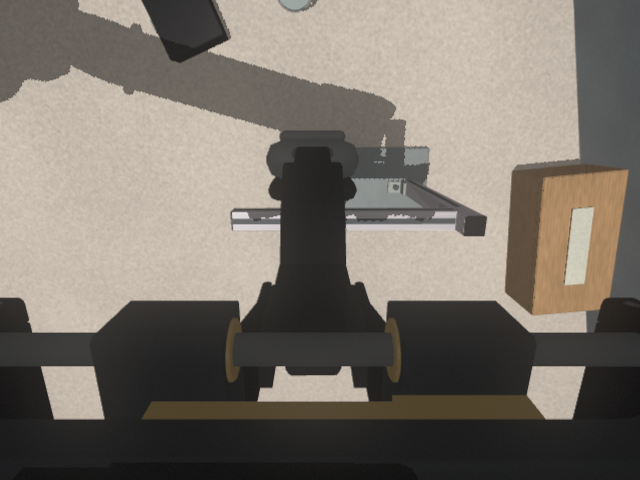

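Scene view: the defenders hang in the jaws at (185,130) above the free half of the bar. Before lowering, I check from the depth clouds where the two cups are relative to the bar axis.

```bash
python3 -c "
from h import *
b=np.load('bm.npy');bm,d=b[:2],b[2:];n=np.array([-d[1],d[0]])
for c,t in [('scene','s2'),('top','t2'),('wrist','w2')]:
    W=cloud(c,t); q=W[...,:2]-bm; X=q@d; Y=q@n; Z=W[...,2]
    for nm,m in [('cupR',(Y<-.02)),('cupL',(Y>.02)),('all',Y>-9)]:
        k=m&(Z>.28)&(Z<.40)&(abs(X)<.12)&(abs(Y)<.12)
        if k.sum()>30: print(c,nm,k.sum(),'X',np.percentile(X[k],[1,99]).round(4),'Y',np.percentile(Y[k],[1,99]).round(4),'Zmin',Z[k].min().round(4))
"
```

```text
scene cupR 1016 X [-0.0533  0.0044] Y [-0.0573 -0.0209] Zmin 0.2988
scene cupL 1001 X [-0.0509  0.0041] Y [0.0444 0.0884] Zmin 0.2985
scene all 2019 X [-0.0531  0.0043] Y [-0.0565  0.088 ] Zmin 0.2985
top cupL 533 X [-0.0562  0.0024] Y [0.0437 0.0884] Zmin 0.3008
top all 550 X [-0.0562  0.0024] Y [-0.0238  0.0884] Zmin 0.3008
wrist cupR 78 X [-0.0568  0.0028] Y [-0.0287 -0.0237] Zmin 0.3057
wrist cupL 2960 X [-0.0563  0.0019] Y [0.0434 0.0865] Zmin 0.3336
wrist all 3038 X [-0.0566  0.002 ] Y [-0.0254  0.0865] Zmin 0.3057
```

Request:
{"api": "jog_arm", "payload": {
  "targets": [
    [0,0,0,0,-0.5,0.3,2],
    [0,0,0,0,-0.5,0.3,2],
    [0,0,0,0,0,0,2],
    [0,0,0,2,0,0,2],
    [0,0,0,2,0,0,2],
    [0,0,0,2,0,0,2],
    [0,0,0,2,0,0,2],
    [0,0,0,1,0,0,2],
    [0,0,0,0,0,0,2],
    [0,0,0,0,0,0,2]
  ]
}}

```text
time: 8.78
position: [0.5711, -0.2801, 0.3835]
tool_rot: [0.193, 1.561, -0.194]
ft_force: [0.1, 0.3, -2.5]
grip_width: 0.335
```

```bash
python3 -c "
from h import *
to(.5713,-.2766,.2755)
snap('scene','s3')
b=np.load('bm.npy');bm,d=b[:2],b[2:];n=np.array([-d[1],d[0]])
for c,t in [('scene','s3')]:
    W=cloud(c,t); q=W[...,:2]-bm; X=q@d; Y=q@n; Z=W[...,2]
    for nm,m in [('cupR',(Y<-.016)),('cupL',(Y>.016)),('all',Y>-9)]:
        k=m&(Z>.20)&(Z<.235)&(abs(X)<.12)&(abs(Y)<.12)
        if k.sum()>30: print(c,nm,k.sum(),'X',np.percentile(X[k],[1,99]).round(4),'Y',np.percentile(Y[k],[1,99]).round(4),'Zmin',Z[k].min().round(4))
t=cv2.imread('pics/s3.png');cv2.imwrite('pics/c4.png',cv2.resize(t[50:300,90:260],None,fx=2.3,fy=2.3))
"
```

```text
t 8.78 pos [ 0.5711 -0.2801  0.3835] shift tool cm [10.8   0.35 -0.08] yaw z -14.12 down [ 0.001 -0.001 -1.   ] F [ 0.14  0.29 -2.53] w 0.335
scene cupR 77 X [-0.0479  0.0117] Y [-0.0689 -0.0317] Zmin 0.2136
scene cupL 154 X [-0.0406  0.0112] Y [0.0353 0.0783] Zmin 0.209
scene all 338 X [-0.1013  0.1186] Y [-0.0627  0.0781] Zmin 0.2047
```

View pics/c4.png

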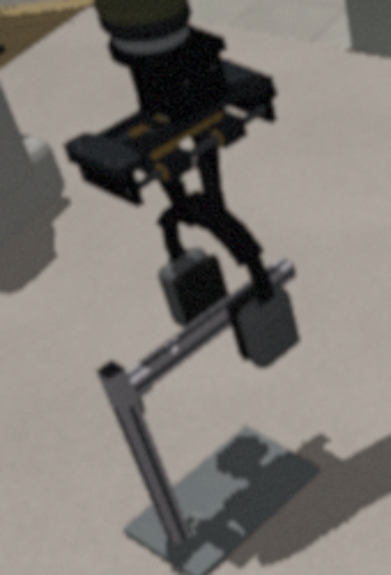

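The cups straddle the bar, with the inner faces at about -32 and +35 mm from its axis. I lower further, with the last centimetre in small steps.

Request:
{"api": "jog_arm", "payload": {
  "targets": [
    [0,0,0,2,0,0,2],
    [0,0,0,2.5,0,0,2],
    [0,0,0,2.5,0,0,2],
    [0,0,0,1.5,0,0,2],
    [0,0,0,1,0,0,2],
    [0,0,0,0.5,0,0,2],
    [0,0,0,0,0,0,2],
    [0,0,0,0,0,0,2]
  ]
}}

```text
time: 9.82
position: [0.5712, -0.2801, 0.2833]
tool_rot: [0.193, 1.561, -0.194]
ft_force: [0.4, 0.0, -3.1]
grip_width: 0.341
```

Request:
{"api": "jog_arm", "payload": {
  "targets": [
    [0,0,0,0.3,0,0,2],
    [0,0,0,0.2,0,0,2],
    [0,0,0,0,0,0,2]
  ]
}}

```text
time: 10.2
position: [0.5708, -0.2798, 0.2773]
tool_rot: [0.194, 1.563, -0.193]
ft_force: [-0.0, -0.3, -2.9]
grip_width: 0.34
```

Request:
{"api": "jog_arm", "payload": {
  "targets": [
    [0,0,0,0.2,0,0,2],
    [0,0,0,0,0,0,2]
  ]
}}

```text
time: 10.45
position: [0.5708, -0.2798, 0.2754]
tool_rot: [0.193, 1.562, -0.193]
ft_force: [-0.8, -0.3, -3.1]
grip_width: 0.34
```

Request:
{"api": "jog_arm", "payload": {
  "targets": [
    [0,0,0,0.1,0,0,2],
    [0,0,0,0,0,0,2]
  ]
}}

```text
time: 10.7
position: [0.571, -0.2799, 0.2749]
tool_rot: [0.193, 1.562, -0.193]
ft_force: [-0.0, -0.1, -0.9]
grip_width: 0.34
```

The measured force drops from -3.1 to -0.9 N, so the pad is seated on the bar. I open evenly, wait, then retreat straight up.

Request:
{"api": "jog_arm", "payload": {
  "targets": [
    [0,0,0,0.05,0,0,2],
    [0,0,0,0,0,0,3.4],
    [0,0,0,0,0,0,4],
    [0,0,0,0,0,0,5],
    [0,0,0,0,0,0,6],
    [0,0,0,0,0,0,6],
    [0,0,0,0,0,0,6],
    [0,0,0,-0.5,0,0,6],
    [0,0,0,-1,0,0,6],
    [0,0,0,-2,0,0,6]
  ]
}}

```text
time: 11.95
position: [0.5707, -0.2797, 0.3094]
tool_rot: [0.194, 1.563, -0.193]
ft_force: [0.7, -0.9, 0.3]
grip_width: 0.686
```

Request:
{"api": "jog_arm", "payload": {
  "targets": [
    [0,0,0,-3,0,0,6],
    [0,0,0,-4,0,0,6],
    [0,0,0,-4,0,0,6],
    [0,0,0,0,0,0,6],
    [0,0,0,0,0,0,6]
  ]
}}

```text
time: 12.58
position: [0.5708, -0.2799, 0.419]
tool_rot: [0.194, 1.562, -0.193]
ft_force: [0.5, 0.5, -0.8]
grip_width: 0.689
```

```bash
python3 -c "
from h import *
to(.478,.277,.30)
snap('scene','s4');snap('wrist','w4')
b=np.load('bm.npy');bm,d=b[:2],b[2:];n=np.array([-d[1],d[0]])
for c,t in [('scene','s4'),('wrist','w4')]:
    W=cloud(c,t); q=W[...,:2]-bm; X=q@d; Y=q@n; Z=W[...,2]
    k=(Z>.262)&(Z<.29)&(abs(X)<.1)&(abs(Y)<.1)
    if k.sum(): print(c,k.sum(),X[k].mean(),Y[k].mean(),Y[k].min(),Y[k].max(),np.percentile(Z[k],98))
t=cv2.imread('pics/s4.png');cv2.imwrite('pics/c5.png',cv2.resize(t[50:300,90:260],None,fx=2.3,fy=2.3))
"
```

```text
t 12.57 pos [ 0.5708 -0.2799  0.419 ] shift tool cm [ 11.9   51.74 -22.59] yaw z -14.13 down [ 0.  0. -1.] F [ 0.49  0.46 -0.83] w 0.689
scene 191 -0.017163560669639956 0.0040528884084508505 -0.02381463313655858 0.029193989828218105 0.27305849460835024
wrist 1888 -0.020229301531398042 0.0015633994743158974 -0.025044926410973067 0.024141163345117757 0.2709382978883578
```

View pics/c5.png

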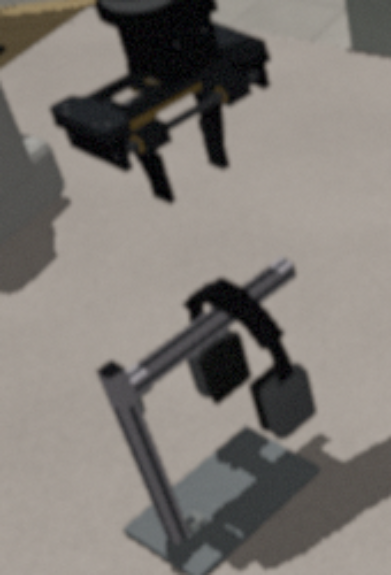

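The crop shows the defenders hanging on the bar by themselves, with the fingers clear. The pad is about 2 mm off the bar axis, its top is at 0.271, and local x is -0.02. Next is the lid handle.

Request:
{"api": "jog_arm", "payload": {
  "targets": [
    [0,0,0,0,2,-1,6],
    [0,0,0,0,4,-1.8,6],
    [0,0,0,0,5,-2.2,6],
    [0,0,0,0,5,-2.2,6],
    [0,0,0,0,5,-2.2,5],
    [0,0,0,0,5,-2.2,4],
    [0,0,0,0,5,-2.2,4],
    [0,0,0,0,5,-2.2,4],
    [0,0,0,0,5,-2.2,4],
    [0,0,0,0,5,-2.2,4]
  ]
}}

```text
time: 13.92
position: [0.4842, 0.2176, 0.4181]
tool_rot: [0.193, 1.563, -0.194]
ft_force: [0.8, -0.4, 0.7]
grip_width: 0.457
```

Request:
{"api": "jog_arm", "payload": {
  "targets": [
    [0,0,0,0,3.5,-1.5,2.4],
    [0,0,0,0,2.2,-0.9,2.4],
    [-5,0,0,0,0,0,2.4],
    [-5,0,0,0,0,0,2.4],
    [-4.8,0,0,0,0,0,2.4],
    [0,0,0,0,0,0,2.4],
    [0,0,0,0,0,0,2.4],
    [0,0,0,0,0,0,2.4]
  ]
}}

```text
time: 14.92
position: [0.4759, 0.2769, 0.419]
tool_rot: [-0.009, 1.571, 0.008]
ft_force: [-1.0, 0.7, -0.8]
grip_width: 0.279
```

```bash
python3 -c "
from h import *
to(.479,.277,.157)
snap('wrist','w5');snap('top','t5')
t=cv2.imread('pics/t5.png');cv2.imwrite('pics/c6.png',cv2.resize(t[170:290,180:310],None,fx=4.5,fy=4.5))
W=cloud('wrist','w5');x,y,z=W[...,0],W[...,1],W[...,2]
k=(z>.147)&(z<.175)&(x>.46)&(x<.5)&(y>.24)&(y<.315); P=W[k]
print(k.sum(),P.mean(0),P.min(0),P.max(0)); 
l=cv2.fitLine(P[:,:2].astype(np.float32),cv2.DIST_L2,0,.01,.01).ravel();print(l)
k=(z>.147)&(z<.175)&(x>.44)&(x<.49)&(y>.2)&(y<.35);print(W[k].min(0),W[k].max(0))
k=(z>.13)&(z<.14)&(y>.25)&(y<.30)&(x>.48);print('lid x',np.nanpercentile(x[k],[0.3,99.7]))
k=(z>.13)&(z<.14)&(y>.1)&(y<.45)&(x>.53);print('lid y',np.nanpercentile(y[k],[0.2,99.8]))
"
```

```text
t 14.93 pos [0.4759 0.2769 0.419 ] shift tool cm [2.62e+01 1.00e-02 3.10e-01] yaw z 0.62 down [-0. -0. -1.] F [-0.95  0.71 -0.77] w 0.279
728 [0.4768815  0.27795085 0.15913653] [0.47099516 0.24008369 0.15378862] [0.48311441 0.31490271 0.16253522]
[ 0.01314407 -0.99991363  0.4768815   0.27795085]
[0.47096958 0.22493429 0.14719567] [0.48963681 0.32815702 0.16305796]
lid x [0.505464   0.67166597]
lid y [0.16988779 0.38541786]
```

View pics/w5.png

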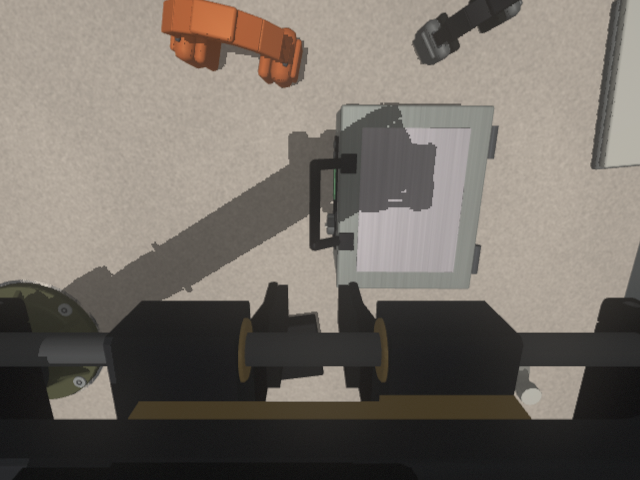

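Wrist view: the handle bar is at (315,205) and measures x 0.477, y 0.2765, axis z about 0.155, yaw 0.7°. The lid's front edge is at 0.505, which puts the hinge at 0.673, as the given sizes require. I descend with a 21 mm opening.

Request:
{"api": "jog_arm", "payload": {
  "targets": [
    [0,0,0,2,0,0.1,2.1],
    [0,0,0,4,0,0,2.1],
    [0,0,0,4,0,0,2.1],
    [0,0,0,4,0,0,2.1],
    [0,0,0,3,0,0,2.1],
    [0,0,0,2,0,0,2.1],
    [0,0,0,1,0,0,2.1],
    [0,0,0,0,0,0,2.1],
    [0,0,0,0,0,0,2.1]
  ]
}}

```text
time: 16.15
position: [0.4774, 0.2775, 0.2202]
tool_rot: [-0.008, 1.569, 0.01]
ft_force: [0.7, -0.1, -0.6]
grip_width: 0.238
```

```bash
python3 -c "
from h import *
to(.477,.2765,.1565)
snap('scene','s6');t=cv2.imread('pics/s6.png');cv2.imwrite('pics/c7.png',cv2.resize(t[130:370,330:490],None,fx=2.4,fy=2.4))
"
```

```text
t 16.15 pos [0.4774 0.2775 0.2202] shift tool cm [ 6.37 -0.11 -0.05] yaw z 0.68 down [ 0.002  0.001 -1.   ] F [ 0.68 -0.06 -0.56] w 0.238
```

View pics/c7.png

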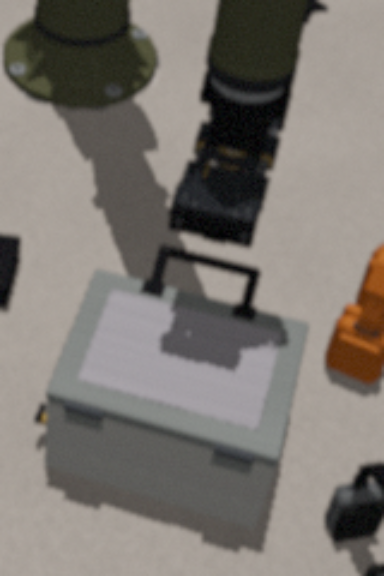

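The gripper sits above the handle bar's middle with the lid shut. I go down the last 6.3 cm, then close.

Request:
{"api": "jog_arm", "payload": {
  "targets": [
    [0,0,0,1.5,0,0,2.1],
    [0,0,0,2,0,0,2.1],
    [0,0,0,1.5,0,0,2.1],
    [0,0,0,0.8,0,0,2.1],
    [0,0,0,0.5,0,0,2.1],
    [0,0,0,0,0,0,2.1],
    [0,0,0,0,0,0,2.1]
  ]
}}

```text
time: 17.08
position: [0.4772, 0.2774, 0.1566]
tool_rot: [-0.009, 1.57, 0.01]
ft_force: [0.4, 0.4, -0.3]
grip_width: 0.243
```

Request:
{"api": "jog_arm", "payload": {
  "targets": [
    [0,0,0,0,0,0,0.6],
    [0,0,0,0,0,0,0.6],
    [0,0,0,0,0,0,0.6],
    [0,0,0,0,0,0,0.6]
  ],
  "squeeze": 35
}}

```text
time: 17.58
position: [0.4778, 0.2773, 0.1565]
tool_rot: [-0.008, 1.569, 0.01]
ft_force: [3.2, 1.7, -0.7]
grip_width: 0.126
```

```bash
python3 -c "
from h import *
to(.477,.2765,.1565)
hx,hz=.673,.130;r0=np.array([-.196,.025])
prev=None
for a in range(0,61,5):
    t=np.radians(a);p=np.array([r0[0]*np.cos(t)+r0[1]*np.sin(t), -r0[0]*np.sin(t)+r0[1]*np.cos(t)])
    if prev is not None: print(a,'dz_world(up) %.2f dx %.2f cm'%((p[1]-prev[1])*100,(p[0]-prev[0])*100), (p+[hx,hz]).round(4))
    prev=p
"
```

```text
t 17.57 pos [0.4778 0.2773 0.1565] shift tool cm [ 0.   -0.08 -0.08] yaw z 0.67 down [ 0.002  0.001 -1.   ] F [ 3.16  1.74 -0.66] w 0.126
5 dz_world(up) 1.70 dx 0.29 cm [0.4799 0.172 ]
10 dz_world(up) 1.67 dx 0.44 cm [0.4843 0.1887]
15 dz_world(up) 1.62 dx 0.58 cm [0.4901 0.2049]
20 dz_world(up) 1.57 dx 0.72 cm [0.4974 0.2205]
25 dz_world(up) 1.50 dx 0.86 cm [0.5059 0.2355]
30 dz_world(up) 1.42 dx 0.98 cm [0.5158 0.2497]
35 dz_world(up) 1.32 dx 1.10 cm [0.5268 0.2629]
40 dz_world(up) 1.22 dx 1.21 cm [0.5389 0.2751]
45 dz_world(up) 1.11 dx 1.32 cm [0.5521 0.2863]
50 dz_world(up) 0.99 dx 1.41 cm [0.5662 0.2962]
55 dz_world(up) 0.87 dx 1.49 cm [0.5811 0.3049]
60 dz_world(up) 0.73 dx 1.56 cm [0.5967 0.3122]
```

The opening of 11–12 mm means the bar is gripped. I lift along the hinge arc, first to 20°.

Request:
{"api": "jog_arm", "payload": {
  "targets": [
    [0,0,0,-0.85,0,0.12,0.6],
    [0,0,0,-0.85,0,0.17,0.6],
    [0,0,0,-0.84,0,0.2,0.6],
    [0,0,0,-0.83,0,0.24,0.6],
    [0,0,0,-0.81,0,0.27,0.6],
    [0,0,0,-0.81,0,0.31,0.6],
    [0,0,0,-0.79,0,0.34,0.6],
    [0,0,0,-0.78,0,0.38,0.6],
    [0,0,0,0,0,0,0.6]
  ]
}}

```text
time: 18.7
position: [0.4985, 0.2773, 0.2213]
tool_rot: [-0.009, 1.568, 0.009]
ft_force: [7.3, 2.3, -5.9]
grip_width: 0.126
```

Request:
{"api": "jog_arm", "payload": {
  "targets": [
    [0,0,0,-0.75,0,0.45,0.6],
    [0,0,0,-0.75,0,0.46,0.6],
    [0,0,0,-0.71,0,0.48,0.6],
    [0,0,0,-0.71,0,0.5,0.6],
    [0,0,0,-0.66,0,0.55,0.6],
    [0,0,0,-0.66,0,0.55,0.6],
    [0,0,0,-0.61,0,0.6,0.6],
    [0,0,0,-0.61,0,0.61,0.6],
    [0,0,0,0,0,0,0.6]
  ]
}}

```text
time: 19.82
position: [0.5395, 0.2775, 0.2771]
tool_rot: [-0.009, 1.57, 0.009]
ft_force: [1.2, -1.0, -3.2]
grip_width: 0.12
```

```bash
python3 -c "
from h import *
to(.5389,.2765,.2751);print(get_state()['joint_positions'])
snap('scene','s7');t=cv2.imread('pics/s7.png');cv2.imwrite('pics/c8.png',cv2.resize(t[130:370,330:490],None,fx=2.4,fy=2.4))
"
```

```text
t 19.82 pos [0.5395 0.2775 0.2771] shift tool cm [ 0.2  -0.1  -0.06] yaw z 0.65 down [ 0. -0. -1.] F [ 1.24 -0.99 -3.23] w 0.12
[-0.73500847  0.21347414  0.25569939  1.52182255 -0.05400089  1.41305167
 -0.46502382]
```

View pics/c8.png

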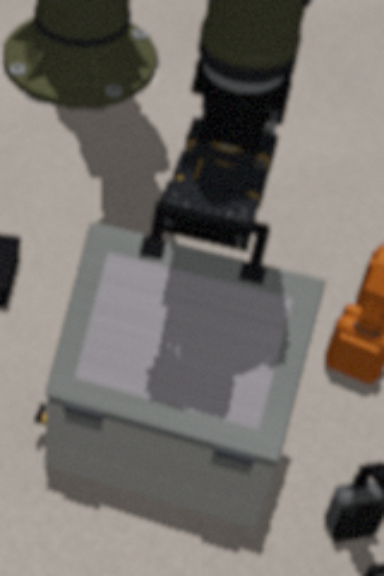

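The lid is following, held at about 40° with low forces. The last 20° comes next.

Request:
{"api": "jog_arm", "payload": {
  "targets": [
    [0,0,0,-0.55,0,0.66,0.6],
    [0,0,0,-0.55,0,0.66,0.6],
    [0,0,0,-0.49,0,0.7,0.6],
    [0,0,0,-0.49,0,0.71,0.6],
    [0,0,0,-0.43,0,0.74,0.6],
    [0,0,0,-0.43,0,0.74,0.6],
    [0,0,0,-0.35,0,0.77,0.6],
    [0,0,0,-0.3,0,0.75,0.6],
    [0,0,0,0,0,0,0.6],
    [0,0,0,0,0,0,0.6]
  ]
}}

```text
time: 21.12
position: [0.5968, 0.2778, 0.3149]
tool_rot: [-0.009, 1.569, 0.009]
ft_force: [-5.1, -4.1, 5.2]
grip_width: 0.122
```

```bash
python3 -c "
from h import *
to(.5967,.2765,.3122)
snap('scene','s8');snap('top','t8')
W=cloud('scene','s8');x,y,z=W[...,0],W[...,1],W[...,2]
# lid underside/top plane: points y in lid edges outside handle, 
for c,t in [('scene','s8'),('top','t8')]:
    W=cloud(c,t);x,y,z=W[...,0],W[...,1],W[...,2]
    k=(y>.18)&(y<.375)&(x>.58)&(x<.68)&(z>.15)&(z<.27)&(abs((y-.277))>.0)
    P=W[k]; 
    from numpy.linalg import svd
    for _ in range(4):
        c0=np.median(P,0); n=svd(P-P.mean(0),full_matrices=False)[2][2]; r=(P-P.mean(0))@n; P=P[abs(r)<max(.003,1.5*r.std())]
    n*=np.sign(n[2]); print(c,len(P),'n',n.round(3),'angle',np.degrees(np.arctan2(abs(n[0]),n[2])).round(2),'rms',r.std())
p=get_state()['position'];
v=np.array([.673-p[0],p[2]-.130]);print('from TCP angle',np.degrees(np.arctan2(v[1],v[0])-np.arctan2(.025,.196)), np.hypot(*v))
"
```

```text
t 21.12 pos [0.5968 0.2778 0.3149] shift tool cm [ 0.27 -0.13 -0.01] yaw z 0.65 down [ 0.001  0.    -1.   ] F [-5.11 -4.11  5.17] w 0.122
scene 5255 n [0.863 0.004 0.505] angle 59.65 rms 0.0014021474488232395
top 627 n [ 0.864 -0.001  0.504] angle 59.75 rms 0.00103356783782202
from TCP angle 60.321111555753426 0.2000374024030295
```

View pics/s8.png

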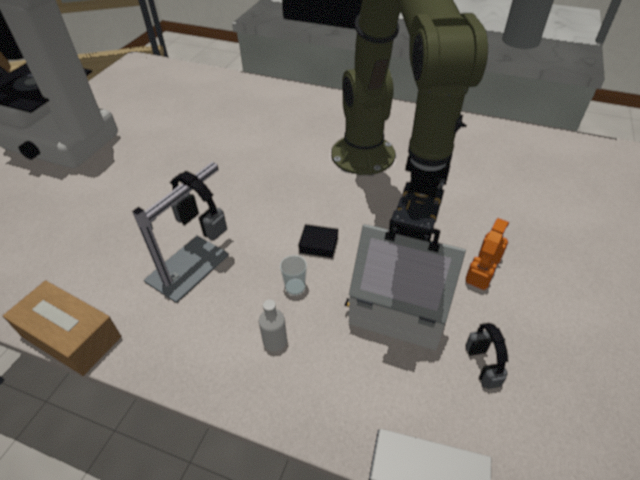

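The scene view shows the lid open at (405,280) with the fingers on the handle, the defenders hanging on the bar at (197,205), and the other objects in place. A plane fit gives 59.7°. I hold still for a moment to check stability.

Request:
{"api": "jog_arm", "payload": {
  "targets": [
    [0,0,0,0,0,0,0.6],
    [0,0,0,0,0,0,0.6],
    [0,0,0,0,0,0,0.6],
    [0,0,0,0,0,0,0.6],
    [0,0,0,0,0,0,0.6],
    [0,0,0,0,0,0,0.6],
    [0,0,0,0,0,0,0.6],
    [0,0,0,0,0,0,0.6]
  ]
}}

```text
time: 22.22
position: [0.5967, 0.2778, 0.3149]
tool_rot: [-0.009, 1.569, 0.009]
ft_force: [-3.6, -4.7, 5.7]
grip_width: 0.125
```

```bash
python3 -c "
from h import *
to(.5967,.2765,.3122);snap('top','t9')
W=cloud('top','t9');x,y,z=W[...,0],W[...,1],W[...,2]
k=(y>.18)&(y<.375)&(x>.58)&(x<.68)&(z>.15)&(z<.27);P=W[k]
for _ in range(4):
    n=np.linalg.svd(P-P.mean(0),full_matrices=False)[2][2];r=(P-P.mean(0))@n;P=P[abs(r)<.003]
n*=np.sign(n[2]);print(np.degrees(np.arctan2(n[0],n[2])))
b=np.load('bm.npy');q=W[...,:2]-b[:2];X=q@b[2:];Y=q@np.array([-b[3],b[2]])
k=(z>.262)&(z<.29)&(abs(X)<.1)&(abs(Y)<.1);print('pad',k.sum(),X[k].mean(),Y[k].mean(),z[k].max())
from bench import close_job
print(close_job())
"
```

```text
t 22.23 pos [0.5967 0.2778 0.3149] shift tool cm [ 0.27 -0.14 -0.  ] yaw z 0.65 down [ 0.002  0.    -1.   ] F [-3.55 -4.7   5.74] w 0.125
59.61786161342508
pad 250 -0.019072776867277753 0.0014726983014598512 0.27689187920403646
the job is handed in; nothing more can be done
None
```

With the lid still shut, I hung the ear defenders by their headband over the stand's bar. I then lifted the lid by its handle to about 60° and handed the job in at about 22 s with the fingers still holding it. The hand-in reports no verdict.

- **Defenders:** the last picture before hand-in had the headband pad 19 mm towards the bar's free end from its midpoint. It was 1.5 mm to the side of the bar's axis, and the pad was resting on the bar.
- **Lid:** a plane fitted to the depth image gave 59.6°, against 59.7° about a second earlier. The fingers were closed on the handle at roughly 11 mm for a 12 mm bar, and the TCP had not moved by more than 0.1 mm.
- **Other things:** the beaker, bottle and slide box looked unmoved in the scene picture. I did not measure them again.
- **Disagreements:** the angle worked out from the TCP position was slightly higher, at 60.3°. The TCP was also about 2.7 mm above the handle arc I had calculated. The wrist showed a steady force of about 8 N while holding.

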